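# Sweep rubber stoppers through the gate of the counting tray

## Task

Three rubber stoppers stand loose on the deck of the counting tray. With the fingertips, push them one after another through the narrow gate into the slot behind it, so that all three end in a row in the slot, standing upright and fully past the gate. Only push them, never pick them up, and leave the two vials on the tray standing where they are.

Things in the scene. Friction and masses are not known exactly. Their poses are not given: they have to be found in the camera images.
- tray: white counting tray fixed to the bench. Origin: its underside (bench level), in the middle of the gate; x runs through the gate into the slot, y to the left of that, z up. Flat deck 8 mm above the bench, x = -185 to 0, y = -112 to 112, fenced all round by walls 5 thick that stand 14 over the deck (tops 22 above the bench)
- gate (a point): middle of the gate, at deck level (8 mm above the bench), where the slot begins; axes as the tray's. The gate is the deck's only opening: 36 wide (y = -18 to 18) in the fence at x = -5 to 0. Two 45 degree aluminium guide wings, as high as the walls, lead to its edges from (x, y) = (-30, 48) and (-30, -48)
- slot_end (a point): middle of the slot's closed end, at deck level, 105 mm past the gate along the tray's x. The slot is level with the deck, 36 wide between walls as high as the fence, open on top
- stopper_1: dark conical rubber stopper, loose, standing upright on its flat base: 25 mm diameter at its wide top, 24 high, 13 g; slides when pushed; one of three alike. Origin: centre of its underside (deck level), z up
- stopper_2: dark conical rubber stopper, loose, standing upright on its flat base: 25 mm diameter at its wide top, 24 high, 13 g; slides when pushed; one of three alike. Origin: centre of its underside (deck level), z up
- stopper_3: dark conical rubber stopper, loose, standing upright on its flat base: 25 mm diameter at its wide top, 24 high, 13 g; slides when pushed; one of three alike. Origin: centre of its underside (deck level), z up
- vial_1: glass sample vial with a black screw cap, 23 mm diameter, 48 high, loose, tips easily, leave it. Origin: centre of its underside (deck level). It stands on the deck by the tray's side wall at +y
- vial_2: glass sample vial with a black screw cap, 23 mm diameter, 48 high, loose, tips easily, leave it. Origin: centre of its underside (deck level). It stands on the deck by the tray's side wall at -y
Not all that is in view belongs to the job. What is shaped like the stopper_3 but orange is not meant.

How it is judged:
On the way, in this order (a step that is already met when the one before it is completed fails the run):
1. a first stopper is in the slot (((x of stopper_1 in the frame of tray between 0.012 and 0.098 m and y of stopper_1 in the frame of tray between -0.018 and 0.018 m and z of stopper_1 in the frame of tray below 0.013 m and angle between stopper_1's own z axis and vertical below 0.2 rad) or (x of stopper_2 in the frame of tray between 0.012 and 0.098 m and y of stopper_2 in the frame of tray between -0.018 and 0.018 m and z of stopper_2 in the frame of tray below 0.013 m and angle between stopper_2's own z axis and vertical below 0.2 rad) or (x of stopper_3 in the frame of tray between 0.012 and 0.098 m and y of stopper_3 in the frame of tray between -0.018 and 0.018 m and z of stopper_3 in the frame of tray below 0.013 m and angle between stopper_3's own z axis and vertical below 0.2 rad))), for 0.1 s.
2. then a second one is in the slot as well ((((x of stopper_1 in the frame of tray between 0.012 and 0.098 m and y of stopper_1 in the frame of tray between -0.018 and 0.018 m and z of stopper_1 in the frame of tray below 0.013 m and angle between stopper_1's own z axis and vertical below 0.2 rad) and (x of stopper_2 in the frame of tray between 0.012 and 0.098 m and y of stopper_2 in the frame of tray between -0.018 and 0.018 m and z of stopper_2 in the frame of tray below 0.013 m and angle between stopper_2's own z axis and vertical below 0.2 rad)) or ((x of stopper_1 in the frame of tray between 0.012 and 0.098 m and y of stopper_1 in the frame of tray between -0.018 and 0.018 m and z of stopper_1 in the frame of tray below 0.013 m and angle between stopper_1's own z axis and vertical below 0.2 rad) and (x of stopper_3 in the frame of tray between 0.012 and 0.098 m and y of stopper_3 in the frame of tray between -0.018 and 0.018 m and z of stopper_3 in the frame of tray below 0.013 m and angle between stopper_3's own z axis and vertical below 0.2 rad)) or ((x of stopper_2 in the frame of tray between 0.012 and 0.098 m and y of stopper_2 in the frame of tray between -0.018 and 0.018 m and z of stopper_2 in the frame of tray below 0.013 m and angle between stopper_2's own z axis and vertical below 0.2 rad) and (x of stopper_3 in the frame of tray between 0.012 and 0.098 m and y of stopper_3 in the frame of tray between -0.018 and 0.018 m and z of stopper_3 in the frame of tray below 0.013 m and angle between stopper_3's own z axis and vertical below 0.2 rad)))), for 0.1 s.
3. then all three are in the slot (x of stopper_1 in the frame of tray between 0.012 and 0.098 m and y of stopper_1 in the frame of tray between -0.018 and 0.018 m and z of each of stopper_1, stopper_2, stopper_3 in the frame of tray below 0.013 m and angle between each of stopper_1, stopper_2, stopper_3's own z axis and vertical below 0.2 rad and x of stopper_2 in the frame of tray between 0.012 and 0.098 m and y of stopper_2 in the frame of tray between -0.018 and 0.018 m and x of stopper_3 in the frame of tray between 0.012 and 0.098 m and y of stopper_3 in the frame of tray between -0.018 and 0.018 m), for 0.1 s.
At the end, for the whole second after the job is handed in: All three stoppers stand upright (within 0.2 rad) at rest on the floor of the slot, each centre at least 12 mm past the gate (x in the tray's frame) and between the slot's walls; the two vials stand upright within 15 mm of where they began (all of step 3 and linear speed of each of stopper_1, stopper_2, stopper_3 below 0.02 m/s and distance of each of vial_1, vial_2 from where it was at the start of the episode below 0.015 m and angle between each of vial_1, vial_2's own z axis and vertical below 0.2 rad); the robot touches nothing.
It fails at once if a stopper is lifted (its underside more than 10 mm above the deck) (z of any of stopper_1, stopper_2, stopper_3 in the frame of tray above 0.018 m).
It fails at once if a vial is shoved more than 15 mm or knocked over (distance of any of vial_1, vial_2 from where it was at the start of the episode above 0.015 m or angle between any of vial_1, vial_2's own z axis and vertical above 0.5 rad).
It also fails if it takes over 72 s, if anything falls off the work surface, if the arm or the gripper's body presses on something with over 40 N, if the wrist force passes 120 N, or if a joint passes its speed limit or range.

## Robot

A 6-joint arm with a two-finger parallel gripper is mounted at the origin on a cart in front of the work surface, level with it; the furniture and walls round the work are solid. World frame = base frame: x ahead of the robot, y to its left, z up, the work surface at z = 0. Lengths are in m, angles in rad, forces in N, time in s.
With the tool pointing down it reaches from about 0.35 to 0.775 m from the base axis. Payload 5.5 kg.
Tool frame: the origin (TCP) lies midway between the tips of the shut fingers; the grasp point (between the pads) lies 19 mm behind it; z points along the fingers, x is the direction in which the jaws open and shut, and the axes are right-handed (so a half turn about z gives the same grasp; the last joint's range is limited). The gripper opens to 85 mm and grips with 20 to 120 N. Pads are 22 mm wide; open, the fingers measure 114 mm over their backs; the gripper's body (76 mm by 85 mm) begins 54 mm behind the grasp point. The pads swing forward as they close: fully open they stand 13 mm farther back than shut.
Start: joints at [-1.399, 0.313, 0.046, 1.304, 0, 1.431], TCP at [0.176, -0.547, 0.231] pointing down, gripper open.
Joint ranges: [-2.76, 2.76], [-0.86, 1.69], [-1.03, 1.26], [-2.2, 2.34], [-1.47, 1.5], [-3.14, 3.14]. Speed limits (rad/s): [2.57, 2.57, 3.14, 3.14, 3.14, 3.14].

## Interface

Orientations are given as a unit quaternion [w, x, y, z].
In Python, from workcell import env gives the robot as it stands.
- The arm moves only by the tool servo_tool, never from a script. Its argument "targets" is a list of rows, each an object with "xyz": the shift along the tool's x, y, z in m, a list of three; "twist": the turn, a rotation vector about the tool's x, y, z in rad, a list of three; "jaw": the opening, from 0 (shut) to 1 (fully open). A call has 1 to 12 rows; each row is the pose to reach, as a shift and turn from the pose commanded when the call began, along the tool's axes at that moment; what a row does not reach only later rows make up. A row lasts 1/12 s, in which the tool goes at most 41.7 mm and 7.16 degrees, less where a joint would pass 70% of its speed; a pose out of reach is approached as far as the arm can. A call with a gripper value outside its range is refused whole. The fingers move at their own pace and stop on an object; "squeeze" is the grip in N (left out, the last holds). Time passes only in rows, so rows that repeat a pose let the fingers close. It gives the time, the measured TCP pose, the force and the opening at its end, in the units of the state.
- env.get_state(): the state, without advancing time (a new reading comes with each control period).
- env.read_camera(name): name is "side" or "top"; returns a dict with "color" (400x640x3 uint8, red, green, blue), "depth" (400x640 float32, m along the optical axis (not along the pixel's ray), 0 where there is no reading), "fx", "fy", "cx", "cy" (pixels), "eye" and "attitude" of the camera in the world. Camera axes: x right, y down, z forward; pixel columns grow to the right and rows downward; lengths in m; the calibration is good to about 2 mm. A picture is of the moment at which its call begins.
- env.hand_in(): hands the job in, once; it reports no verdict.
The state is a dict: "clock": time; "joint_pos": joint angles; "qvel": joint speeds; "tau": joint torques, N m; "tcp_pos": TCP position; "orientation": TCP orientation; "wrist_force": force on the tool from outside, world axes, zero at the start; "ft_torque": the same for the moment, N m; "finger_gap": finger opening in m.
Only numpy, scipy, OpenCV 4.12 (cv2) and the standard library are available. Lean on these libraries where they do the work, as an engineer would, in place of code of your own. Each camera call takes 0.05 s, during which the arm holds its last target. There are 200 camera calls.

## Working session

There is one attempt and no reset: what is moved stays moved. The work goes in short steps, Python scripts to look and compute and a tool call to move; the robot and the scene stay as the last step left them, time stands still between calls to the robot, and variables do not carry over. Pictures are saved under pics/ and viewed, about 8 in all and at most 12, crops included, and the job is handed in when it is done.

Besides the shell and the picture viewer there is one more tool, called in YAML: its name, and indented under it one key for each argument. servo_tool: Moves the arm, as the interface text tells. Its arguments: {"type":"object","properties":{"targets":{"type":"array","items":{"type":"object","properties":{"xyz":{"type":"array","items":{"type":"number"}},"twist":{"type":"array","items":{"type":"number"}},"jaw":{"type":"number"}}}},"squeeze":{"type":"number"}},"required":["targets"]}

```bash
mkdir -p pics; ls; python3 - <<'E'
from workcell import env
import cv2,numpy as np
print(env.get_state())
for n in("top","side"):
    c=env.read_camera(n); cv2.imwrite(f"pics/{n}0.png",c["color"][:,:,::-1]); np.save(f"{n}0.npy",c,allow_pickle=True)
    print(n,[c[k] for k in("fx","fy","cx","cy","eye","attitude")])
E
```

```text
pics
{'clock': 0.0, 'joint_pos': array([-1.39861258e+00,  3.13967847e-01,  4.49648927e-02,  1.30361855e+00,
        1.58203697e-05,  1.43119082e+00]), 'qvel': array([-0.00194832,  0.00054093,  0.00041922, -0.00035741,  0.00041462,
       -0.00041429]), 'tau': array([ 7.92807987e-04, -4.80628145e+01,  2.98533118e+01,  1.92898972e-02,
       -5.17906426e-05,  3.46697220e-06]), 'tcp_pos': array([ 0.17628972, -0.54675692,  0.23042165]), 'orientation': array([-6.40386482e-04,  8.08319558e-01, -5.88743289e-01, -6.50223061e-04]), 'wrist_force': array([ 0.11852806,  0.31049987, -0.6655087 ]), 'ft_torque': array([0.0013913 , 0.00760121, 0.05259176]), 'finger_gap': 0.08545325333855786}
top [395.0880262721357, 395.0880262721357, 322.88444655924405, 202.16368891200116, array([0.41116621, 0.04046644, 0.87879438]), array([-0.08064609,  0.73194609, -0.67204076,  0.0781815 ])]
side [503.0720135489397, 503.0720135489397, 319.0504536902352, 203.59283060772327, array([ 1.36275161, -0.10622738,  0.45057113]), array([-0.40966185,  0.65807455,  0.5444634 , -0.32042888])]
```

View pics/top0.png

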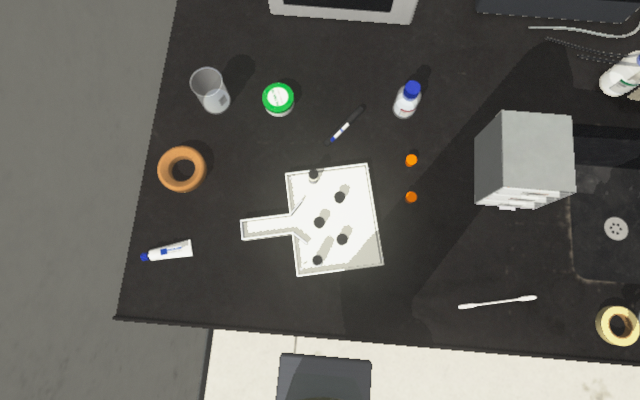

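View pics/side0.png

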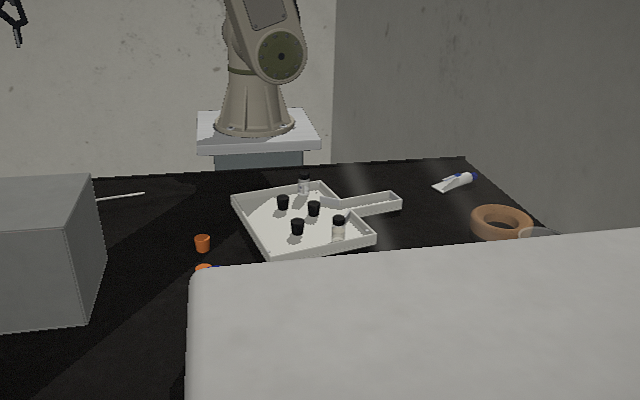

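Top view: the tray has its slot to the left, ending near (242,230). The dark stoppers are at (340,197), (319,222) and (342,239). The vials are at (313,175) and (317,260). The two orange look-alikes at (411,160) and (411,197) lie outside the tray and are not meant. Next I measure and take a confirming crop.

```bash
cat > h.py <<'E'
import numpy as np,cv2
from scipy.spatial.transform import Rotation as R
def rot(q): return R.from_quat([q[1],q[2],q[3],q[0]]).as_matrix()
def cast(c,uv,z):
    uv=np.atleast_2d(np.asarray(uv,float))
    d=np.c_[(uv[:,0]-c["cx"])/c["fx"],(uv[:,1]-c["cy"])/c["fy"],np.ones(len(uv))]@rot(c["attitude"]).T
    e=np.array(c["eye"]); return e+d*((z-e[2])/d[:,2])[:,None]
def darks(c,box=(275,155,395,285)):
    x0,y0,x1,y1=box
    m=(c["color"].max(2)<70).astype(np.uint8)
    k=np.zeros_like(m);k[y0:y1,x0:x1]=m[y0:y1,x0:x1]
    n,l,s,ce=cv2.connectedComponentsWithStats(k)
    return [(ce[i],s[i,4]) for i in range(1,n) if 25<s[i,4]<200]
E
python3 - <<'E'
from h import *
c=np.load("top0.npy",allow_pickle=True).item()
im=c["color"]
hsv=cv2.cvtColor(im,cv2.COLOR_RGB2HSV)
m=((hsv[:,:,2]>95)&(hsv[:,:,1]<70)).astype(np.uint8)*255
k=np.zeros_like(m);k[150:290,230:395]=m[150:290,230:395]
k=cv2.morphologyEx(k,cv2.MORPH_CLOSE,np.ones((15,15)))
cs=max(cv2.findContours(k,0,cv2.CHAIN_APPROX_NONE)[0],key=cv2.contourArea)
f=np.zeros_like(m);cv2.drawContours(f,[cs],-1,255,-1)
b=cv2.morphologyEx(f,cv2.MORPH_OPEN,np.ones((31,31)))
cb=max(cv2.findContours(b,0,cv2.CHAIN_APPROX_NONE)[0],key=cv2.contourArea)
P=cast(c,cs[:,0],.022)[:,:2];B=cast(c,cb[:,0],.022)[:,:2]
r=cv2.minAreaRect((B*1000).astype(np.float32));print(r,cv2.boxPoints(r))
print("whole",cv2.boxPoints(cv2.minAreaRect((P*1000).astype(np.float32))))
s=P[np.linalg.norm(P-B.mean(0),axis=1).argsort()[-1:]];print("far",s)
for ce,a in darks(c): print(ce,a,cast(c,ce,.032)[0,:2],cast(c,ce,.056)[0,:2],im[int(ce[1]),int(ce[0])])
v=cv2.resize(im[150:290,230:395],None,fx=4.5,fy=4.5,interpolation=cv2.INTER_CUBIC)
for q,col in((cs,(255,0,0)),(cb,(0,255,0))):
    cv2.polylines(v,[((q[:,0]-[230,150]+.5)*4.5).astype(int)],True,col,1)
cv2.imwrite("pics/crop1.png",v[:,:,::-1])
E
```

```text
((573.4368286132812, 31.160797119140625), (236.67489624023438, 200.53985595703125), 11.822235107421875) [[437.06665  105.05931 ]
 [478.15247  -91.22669 ]
 [709.807    -42.737717]
 [668.7212   153.54828 ]]
whole [[414.79218  202.45267 ]
 [479.8742   -93.197014]
 [710.6108   -42.404465]
 [645.52875  253.24521 ]]
far [[0.55110242 0.23226525]]
[278.6        160.37894737] 95 [0.69236687 0.1592442 ] [0.68439703 0.15587778] [69 66 60]
[291.5        156.30769231] 26 [0.70449404 0.13130701] [0.69618049 0.12873239] [67 66 61]
[325.25925926 159.50617284] 81 [0.7035242 0.0547403] [0.69523814 0.05433575] [67 66 60]
[297.12068966 167.86206897] 58 [0.67841931 0.11596714] [0.67084478 0.11382728] [65 65 59]
[277.21538462 279.03076923] 65 [0.43121757 0.13343703] [0.43064927 0.13080204] [68 66 62]
```

View pics/crop1.png

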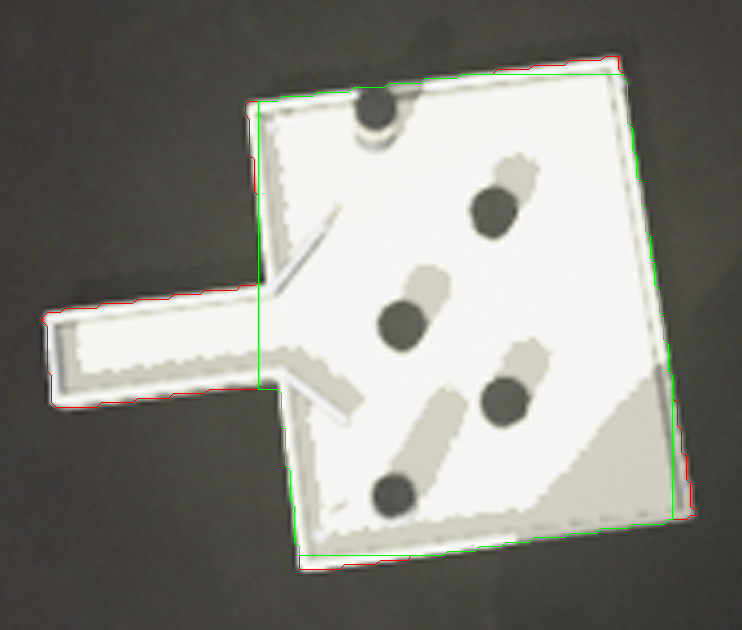

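The crop confirms three plain dark discs as stoppers, at crop (493,212), (402,325) and (505,402). The two vials stand at the side walls and no orange object is in the tray. Now the tray and object poses in numbers.

```bash
cat >> h.py <<'E'
def blobs(c,box=(236,155,395,285),thr=115):
    x0,y0,x1,y1=box
    m=(c["color"].max(2)<thr).astype(np.uint8)
    n,l,s,ce=cv2.connectedComponentsWithStats(m)
    return [(ce[i],s[i]) for i in range(1,n) if 40<s[i,4]<260 and x0<ce[i][0]<x1 and y0<ce[i][1]<y1]
E
python3 - <<'E'
from h import *
c=np.load("top0.npy",allow_pickle=True).item()
im=c["color"]; hsv=cv2.cvtColor(im,cv2.COLOR_RGB2HSV)
m=((hsv[:,:,2]>110)&(hsv[:,:,1]<70)).astype(np.uint8)*255
k=np.zeros_like(m);k[150:290,230:395]=m[150:290,230:395]
k=cv2.morphologyEx(k,cv2.MORPH_CLOSE,np.ones((9,9)))
cs=max(cv2.findContours(k,0,cv2.CHAIN_APPROX_NONE)[0],key=cv2.contourArea)
P=cast(c,cs[:,0],.022)[:,:2]*1000
th=np.radians(102.4);o=np.array([554.1,119.1])
for it in range(4):
    ex=np.array([np.cos(th),np.sin(th)]);ey=np.array([-ex[1],ex[0]])
    X=(P-o)@ex;Y=(P-o)@ey
    S={}
    S['L']=(X>-175)&(X<-15)&(abs(Y-117)<8);S['R']=(X>-175)&(X<-15)&(abs(Y+117)<8)
    S['sl']=(X>12)&(X<100)&(abs(Y-23)<8);S['sr']=(X>12)&(X<100)&(abs(Y+23)<8)
    S['B']=(abs(X+190)<8)&(abs(Y)<105);S['E']=(abs(X-110)<8)&(abs(Y)<15)
    F={}
    for n in S:
        a,b=(X,Y) if n in('L','R','sl','sr') else (Y,X)
        F[n]=(np.polyfit(a[S[n]],b[S[n]],1)[0],np.median(b[S[n]]))
    print({n:(round(f[0],3),round(f[1],1)) for n,f in F.items()})
    dy=(F['L'][1]+F['R'][1]+F['sl'][1]+F['sr'][1])/4; dx=(F['B'][1]+190+F['E'][1]-110)/2
    th+= np.mean([F['L'][0],F['R'][0],-F['B'][0]]); o=o+dx*ex+dy*ey
print("tray",o,np.degrees(th)); np.save("tray.npy",[*o,th])
ex=np.array([np.cos(th),np.sin(th)]);ey=np.array([-ex[1],ex[0]])
for ce,s in blobs(c):
    for z in(.032,.056):
        w=cast(c,ce,z)[0,:2]*1000; print(ce.round(1),s[2:],z,w.round(1),"tray",((w-o)@ex).round(1),((w-o)@ey).round(1))
E
```

```text
{'L': (np.float64(0.006), np.float64(116.5)), 'R': (np.float64(0.0), np.float64(-117.3)), 'sl': (np.float64(-0.005), np.float64(24.9)), 'sr': (np.float64(-0.005), np.float64(-23.1)), 'B': (np.float64(0.0), np.float64(-188.6)), 'E': (np.float64(-0.012), np.float64(109.9))}
{'L': (np.float64(0.004), np.float64(116.4)), 'R': (np.float64(-0.001), np.float64(-117.2)), 'sl': (np.float64(-0.006), np.float64(24.5)), 'sr': (np.float64(-0.005), np.float64(-23.4)), 'B': (np.float64(0.002), np.float64(-189.2)), 'E': (np.float64(-0.01), np.float64(109.2))}
{'L': (np.float64(0.004), np.float64(116.3)), 'R': (np.float64(-0.001), np.float64(-117.3)), 'sl': (np.float64(-0.007), np.float64(24.4)), 'sr': (np.float64(-0.005), np.float64(-23.5)), 'B': (np.float64(0.002), np.float64(-189.2)), 'E': (np.float64(-0.01), np.float64(109.2))}
{'L': (np.float64(0.004), np.float64(116.3)), 'R': (np.float64(-0.001), np.float64(-117.3)), 'sl': (np.float64(-0.007), np.float64(24.4)), 'sr': (np.float64(-0.005), np.float64(-23.5)), 'B': (np.float64(0.002), np.float64(-189.2)), 'E': (np.float64(-0.01), np.float64(109.2))}
tray [553.61240216 119.69107949] 102.51722971429541
[339.3 196.6] [10 11 78] 0.032 [620.3  16.8] tray -114.9 -42.8
[339.3 196.6] [10 11 78] 0.056 [614.4  17.5] tray -113.0 -37.2
[318.9 221.7] [10 11 77] 0.032 [560.6  56.7] tray -63.0 6.9
[318.9 221.7] [10 11 77] 0.056 [556.3  56.3] tray -62.5 11.1
[341.7 238.6] [10 10 79] 0.032 [527.9   4.6] tray -106.8 50.0
[341.7 238.6] [10 10 79] 0.056 [524.6   5.6] tray -105.1 53.1
[316.9 259.8] [ 9  9 61] 0.032 [478.4  53.7] tray -48.1 87.7
[316.9 259.8] [ 9  9 61] 0.056 [476.5  53.4] tray -48.1 89.6
```

```bash
cat >> h.py <<'E'
def plan(*wps):
    """wps: tray x,y (mm), TCP height over deck (mm), yaw deg, tilt deg -> tool-axis shift/twist from present pose"""
    from workcell import env
    s=env.get_state(); R0=rot(s["orientation"]); p0=s["tcp_pos"]
    ox,oy,th=np.load("tray.npy")
    for x,y,h,yaw,t in wps:
        a=th+np.radians(yaw);t=np.radians(t)
        pu=np.array([np.cos(a),np.sin(a),0]);d=np.array([0,0,-1.])
        z=np.cos(t)*d+np.sin(t)*pu;yy=-np.cos(t)*pu+np.sin(t)*d
        Rt=np.c_[np.cross(yy,z),yy,z]
        c,sn=np.cos(th),np.sin(th)
        p=np.array([ox+c*x-sn*y,oy+sn*x+c*y,8+h])/1000
        print((x,y,h,yaw),"xyz",(R0.T@(p-p0)).round(4),"twist",R.from_matrix(R0.T@Rt).as_rotvec().round(3),"dist",round(float(np.linalg.norm(p-p0)),3))
def where():
    from workcell import env
    s=env.get_state();ox,oy,th=np.load("tray.npy")
    d=s["tcp_pos"][:2]*1000-[ox,oy];e=np.array([np.cos(th),np.sin(th)])
    print("t",s["clock"],"tray tcp",d@e,d@[-e[1],e[0]],s["tcp_pos"][2]*1000-8,"F",s["wrist_force"].round(1),"gap",s["finger_gap"],"q",s["joint_pos"].round(2))
E
python3 -c "
from h import *
plan((-108,11,80,-5.5,12))"
```

```text
(-108, 11, 80, -5.5) xyz [-0.4119 -0.5425  0.1433] twist [ 0.174 -0.143 -1.376] dist 0.696
```

servo_tool:
  targets:
    - {"xyz": [-0.3, -0.395, 0.05], "twist": [0.174, -0.143, -1.376], "jaw": 0.04}
    - {"xyz": [-0.3, -0.395, 0.05], "twist": [0.174, -0.143, -1.376], "jaw": 0.04}
    - {"xyz": [-0.3, -0.395, 0.05], "twist": [0.174, -0.143, -1.376], "jaw": 0.04}
    - {"xyz": [-0.3, -0.395, 0.05], "twist": [0.174, -0.143, -1.376], "jaw": 0.04}
    - {"xyz": [-0.3, -0.395, 0.05], "twist": [0.174, -0.143, -1.376], "jaw": 0.04}
    - {"xyz": [-0.3, -0.395, 0.05], "twist": [0.174, -0.143, -1.376], "jaw": 0.04}
    - {"xyz": [-0.3, -0.395, 0.05], "twist": [0.174, -0.143, -1.376], "jaw": 0.04}
    - {"xyz": [-0.3, -0.395, 0.05], "twist": [0.174, -0.143, -1.376], "jaw": 0.04}
    - {"xyz": [-0.3, -0.395, 0.05], "twist": [0.174, -0.143, -1.376], "jaw": 0.04}
    - {"xyz": [-0.3, -0.395, 0.05], "twist": [0.174, -0.143, -1.376], "jaw": 0.04}
    - {"xyz": [-0.3, -0.395, 0.05], "twist": [0.174, -0.143, -1.376], "jaw": 0.04}
    - {"xyz": [-0.3, -0.395, 0.05], "twist": [0.174, -0.143, -1.376], "jaw": 0.04}
  squeeze: 20

```text
clock: 1.1
tcp_pos: [0.4612, -0.1388, 0.1806]
orientation: [-0.104, 0.993, 0.063, -0.006]
wrist_force: [1.5, -1.4, 0.3]
finger_gap: 0.0032
```

```bash
python3 -c "
from h import *
where();plan((-108,11,80,-5.5,12),(-108,11,30,-5.5,12))"
```

```text
t 1.1 tray tcp -232.34355903296893 146.25982207330276 172.5892776100806 F [ 1.5 -1.4  0.3] gap 0.003196640394383511 q [-0.56  0.25 -0.19  1.27  0.16  0.87]
(-108, 11, 80, -5.5) xyz [ 0.1234 -0.114   0.1188] twist [0.001 0.001 0.005] dist 0.206
(-108, 11, 30, -5.5) xyz [ 0.1233 -0.1036  0.1678] twist [0.001 0.001 0.005] dist 0.233
```

servo_tool:
  targets:
    - {"xyz": [0.123, -0.114, 0.119], "twist": [0, 0, 0.005], "jaw": 0.04}
    - {"xyz": [0.123, -0.114, 0.119], "twist": [0, 0, 0.005], "jaw": 0.04}
    - {"xyz": [0.123, -0.114, 0.119], "twist": [0, 0, 0.005], "jaw": 0.04}
    - {"xyz": [0.123, -0.114, 0.119], "twist": [0, 0, 0.005], "jaw": 0.04}
    - {"xyz": [0.123, -0.114, 0.119], "twist": [0, 0, 0.005], "jaw": 0.04}
    - {"xyz": [0.123, -0.114, 0.119], "twist": [0, 0, 0.005], "jaw": 0.04}
    - {"xyz": [0.123, -0.104, 0.168], "twist": [0, 0, 0.005], "jaw": 0.04}
    - {"xyz": [0.123, -0.104, 0.168], "twist": [0, 0, 0.005], "jaw": 0.04}
    - {"xyz": [0.123, -0.104, 0.168], "twist": [0, 0, 0.005], "jaw": 0.04}

```text
clock: 1.85
tcp_pos: [0.5624, 0.0105, 0.0353]
orientation: [-0.104, 0.993, 0.058, -0.01]
wrist_force: [0.1, -0.4, -0.7]
finger_gap: 0.0035
```

```bash
python3 - <<'E'
from h import *
from workcell import env
where();plan((-108,11,5,-5.5,12),(-85,8.8,5,-5.5,12),(-40,4.5,5,-5.5,12),(-25,3,5,-5.5,12))
a=env.read_camera("top")["color"][150:290,230:395];b=env.read_camera("side")["color"][150:290,215:415]
cv2.imwrite("pics/v1.png",np.hstack([cv2.resize(a,None,fx=3,fy=3),cv2.resize(b,(300,420)) if 0 else cv2.resize(b[:, :100],(300,420))])[:,:,::-1])
E
```

```text
t 1.85 tray tcp -108.46609089384506 15.099351712857882 27.26960811965276 F [ 0.1 -0.4 -0.7] gap 0.0035090516659686344 q [-0.23  0.47 -0.25  0.93  0.19  1.22]
(-108, 11, 5, -5.5) xyz [0.0042 0.0038 0.0219] twist [-0.001  0.007 -0.006] dist 0.023
(-85, 8.8, 5, -5.5) xyz [ 0.0041 -0.0188  0.0268] twist [-0.001  0.007 -0.006] dist 0.033
(-40, 4.5, 5, -5.5) xyz [ 0.0038 -0.063   0.0362] twist [-0.001  0.007 -0.006] dist 0.073
(-25, 3, 5, -5.5) xyz [ 0.0038 -0.0778  0.0393] twist [-0.001  0.007 -0.006] dist 0.087
```

View pics/v1.png

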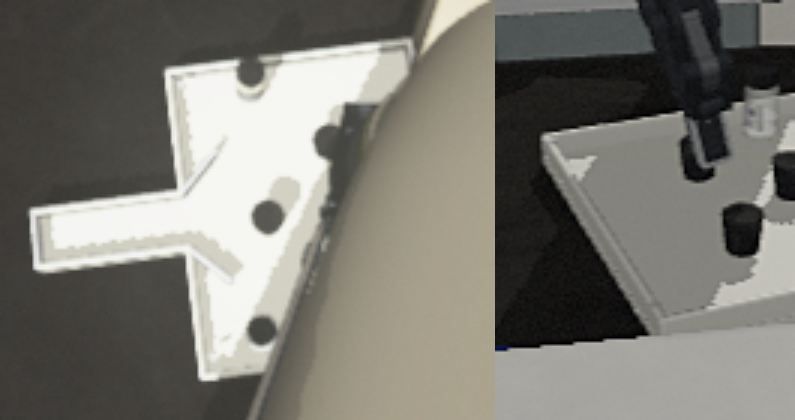

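Picture: the fingers hang shut at crop (340,150) between B and C, behind stopper A at (268,216). The arm hides C. I'll re-read the settled pose.

```bash
python3 - <<'E'
from h import *
where();plan((-108,10.5,5,-5.5,12),(-85,8.8,5,-5.5,12),(-40,4.5,5,-5.5,12),(-25,3,5,-5.5,12))
E
```

```text
t 1.95 tray tcp -110.11654873741051 12.555860089907032 30.65591608796511 F [-0.3  0.4  0.4] gap 0.003456688037807578 q [-0.23  0.47 -0.24  0.94  0.2   1.22]
(-108, 10.5, 5, -5.5) xyz [0.0019 0.003  0.0256] twist [ 0.001  0.001 -0.006] dist 0.026
(-85, 8.8, 5, -5.5) xyz [ 0.0012 -0.0195  0.0303] twist [ 0.001  0.001 -0.006] dist 0.036
(-40, 4.5, 5, -5.5) xyz [ 0.0009 -0.0637  0.0397] twist [ 0.001  0.001 -0.006] dist 0.075
(-25, 3, 5, -5.5) xyz [ 0.0009 -0.0785  0.0428] twist [ 0.001  0.001 -0.006] dist 0.089
```

servo_tool:
  targets:
    - {"xyz": [0.002, 0.003, 0.013], "twist": [0, 0, -0.006], "jaw": 0.04}
    - {"xyz": [0.002, 0.003, 0.0245], "twist": [0, 0, -0.006], "jaw": 0.04}
    - {"xyz": [0.002, -0.007, 0.027], "twist": [0, 0, -0.006], "jaw": 0.04}
    - {"xyz": [0.001, -0.017, 0.029], "twist": [0, 0, -0.006], "jaw": 0.04}
    - {"xyz": [0.001, -0.024, 0.0305], "twist": [0, 0, -0.006], "jaw": 0.04}
    - {"xyz": [0.001, -0.031, 0.032], "twist": [0, 0, -0.006], "jaw": 0.04}
    - {"xyz": [0.001, -0.038, 0.0335], "twist": [0, 0, -0.006], "jaw": 0.04}
    - {"xyz": [0.001, -0.042, 0.0345], "twist": [0, 0, -0.006], "jaw": 0.04}
    - {"xyz": [0.001, -0.042, 0.0345], "twist": [0, 0, -0.006], "jaw": 0.04}

```text
clock: 2.7
tcp_pos: [0.5611, 0.059, 0.0138]
orientation: [-0.104, 0.993, 0.062, -0.006]
wrist_force: [-0.1, 0.4, 0.2]
finger_gap: 0.0033
```

```bash
cat >> h.py <<'E'
def look(save=None):
    from workcell import env
    c=env.read_camera("top");ox,oy,th=np.load("tray.npy")
    e=np.array([np.cos(th),np.sin(th)])
    for ce,s in blobs(c):
        w=cast(c,ce,.032)[0,:2]*1000-[ox,oy]; print("blob",ce.round(1),s[2:],"tray",(w@e).round(1),(w@[-e[1],e[0]]).round(1))
    if save:
        b=env.read_camera("side")["color"][150:290,215:415]
        a=c["color"][150:290,230:395]
        cv2.imwrite(save,np.hstack([cv2.resize(a,(412,350),interpolation=2),cv2.resize(b,(380,350),interpolation=2)])[:,:,::-1])
E
python3 - <<'E'
from h import *
where();look();where();plan((-60,6,5,-5.5,12),(-25,3,5,-5.5,12),(0,0,5,-3,12),(8,0,5,0,12))
E
```

```text
t 2.7 tray tcp -60.88887492417027 5.867493242472431 5.768021787904813 F [-0.1  0.4  0.2] gap 0.003257499118571951 q [-0.15  0.48 -0.29  0.85  0.2   1.29]
t 2.75 tray tcp -61.456063987683805 5.931034408619271 5.58397072659144 F [0.7 0.6 0. ] gap 0.003481087189988413 q [-0.15  0.48 -0.29  0.85  0.2   1.29]
(-60, 6, 5, -5.5) xyz [-0.0002 -0.0013  0.0009] twist [ 0.002 -0.001  0.002] dist 0.002
(-25, 3, 5, -5.5) xyz [-0.0005 -0.0357  0.0081] twist [ 0.002 -0.001  0.002] dist 0.037
(0, 0, 5, -3) xyz [ 0.0001 -0.0603  0.0133] twist [ 0.002 -0.01  -0.041] dist 0.062
(8, 0, 5, 0) xyz [-0.0006 -0.0681  0.0149] twist [ 0.002 -0.021 -0.092] dist 0.07
```

servo_tool:
  targets:
    - {"xyz": [0, -0.007, 0.002], "jaw": 0.04, "twist": [0, 0, 0]}
    - {"xyz": [0, -0.014, 0.0035], "jaw": 0.04, "twist": [0, 0, 0]}
    - {"xyz": [0, -0.021, 0.005], "jaw": 0.04, "twist": [0, 0, 0]}
    - {"xyz": [0, -0.028, 0.0065], "jaw": 0.04, "twist": [0, 0, 0]}
    - {"xyz": [0, -0.034, 0.0078], "jaw": 0.04, "twist": [0, 0, 0]}
    - {"xyz": [0, -0.036, 0.0082], "jaw": 0.04, "twist": [0, 0, 0]}

```text
clock: 3.25
tcp_pos: [0.5562, 0.0956, 0.0127]
orientation: [-0.104, 0.993, 0.062, -0.006]
wrist_force: [-0.2, -0.0, 0.1]
finger_gap: 0.0035
```

```bash
python3 - <<'E'
from h import *
look("pics/v2.png");where();plan((-25,3,5,-5.5,12),(0,0,5,0,12),(12,0,5,0,12))
E
```

```text
t 3.35 tray tcp -24.62399492830834 2.585312293153586 4.687454934276635 F [-0.1 -0.9  0.4] gap 0.0034322285213322073 q [-0.08  0.47 -0.31  0.83  0.2   1.36]
(-25, 3, 5, -5.5) xyz [-0.0004  0.0003 -0.0004] twist [ 0.002 -0.     0.002] dist 0.001
(0, 0, 5, 0) xyz [ 0.0003 -0.0243  0.0048] twist [ 0.002 -0.02  -0.092] dist 0.025
(12, 0, 5, 0) xyz [-0.0009 -0.036   0.0073] twist [ 0.002 -0.02  -0.092] dist 0.037
```

View pics/v2.png

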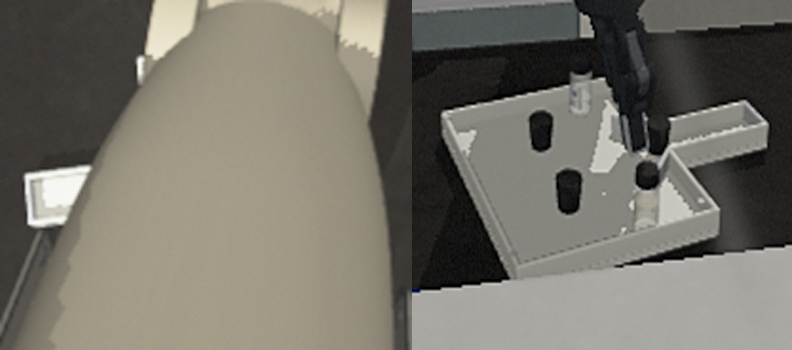

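The side view at (658,137) shows stopper A upright at the gate, just ahead of the fingers. The top view is hidden by the arm. I push on through and retract.

servo_tool:
  targets:
    - {"xyz": [0, -0.007, 0.0015], "jaw": 0.0, "twist": [0, -0.005, -0.025]}
    - {"xyz": [0, -0.014, 0.003], "jaw": 0.0, "twist": [0, -0.01, -0.05]}
    - {"xyz": [0, -0.021, 0.0045], "jaw": 0.0, "twist": [0, -0.02, -0.092]}
    - {"xyz": [0, -0.028, 0.0058], "jaw": 0.0, "twist": [0, -0.02, -0.092]}
    - {"xyz": [-0.0005, -0.032, 0.0066], "jaw": 0.0, "twist": [0, -0.02, -0.092]}
    - {"xyz": [-0.0005, -0.034, 0.0068], "jaw": 0.0, "twist": [0, -0.02, -0.092]}
    - {"xyz": [0, -0.02, 0.003], "jaw": 0.0, "twist": [0, -0.02, -0.092]}
    - {"xyz": [0, 0, -0.01], "jaw": 0.0, "twist": [0, -0.02, -0.092]}
    - {"xyz": [0, 0.02, -0.045], "jaw": 0.0, "twist": [0, -0.02, -0.092]}
    - {"xyz": [0, 0.055, -0.07], "jaw": 0.0, "twist": [0, -0.02, -0.092]}
    - {"xyz": [0, 0.09, -0.075], "jaw": 0.0, "twist": [0, -0.02, -0.092]}
    - {"xyz": [0, 0.12, -0.08], "jaw": 0.0, "twist": [0, -0.02, -0.092]}

```text
clock: 4.35
tcp_pos: [0.5746, -0.041, 0.068]
orientation: [-0.102, 0.989, 0.108, -0.009]
wrist_force: [0.2, -0.2, -0.8]
finger_gap: -0.0002
```

```bash
python3 - <<'E'
from h import *
look("pics/v3.png");where()
E
```

```text
blob [339.3 196.6] [10 11 80] tray -115.0 -42.8
blob [275.6 225. ] [10 11 86] tray 31.1 1.6
blob [341.6 238.8] [11 11 90] tray -106.7 50.5
blob [316.9 259.7] [ 9  9 63] tray -48.1 87.6
t 4.45 tray tcp -163.57126623936307 14.943841035556488 58.46759127100995 F [-0.4  1.1  0.2] gap -0.00010854529303365638 q [-0.31  0.48 -0.14  1.05  0.18  1.04]
```

View pics/v3.png

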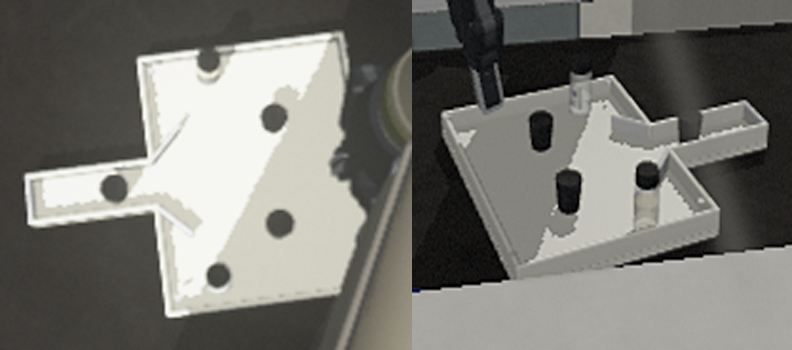

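Stopper A is in the slot at tray (31, 2) mm. The vials and the other stoppers have not moved. Next is B at (-115,-43).

```bash
python3 - <<'E'
from h import *
plan((-152,-61,45,26,12),(-152,-61,5,26,12),(-139,-54.5,5,26,12),(-56,-14.3,5,26,12))
E
```

```text
(-152, -61, 45, 26) xyz [ 0.0758 -0.0091  0.0158] twist [ 0.005 -0.097 -0.451] dist 0.078
(-152, -61, 5, 26) xyz [ 0.0758 -0.0009  0.0549] twist [ 0.005 -0.097 -0.451] dist 0.094
(-139, -54.5, 5, 26) xyz [ 0.0692 -0.0136  0.0576] twist [ 0.005 -0.097 -0.451] dist 0.091
(-56, -14.3, 5, 26) xyz [ 0.0284 -0.0946  0.0744] twist [ 0.005 -0.097 -0.451] dist 0.124
```

servo_tool:
  targets:
    - {"xyz": [0.0758, -0.009, 0.016], "twist": [0.005, -0.097, -0.451], "jaw": 0.06}
    - {"xyz": [0.0758, -0.009, 0.016], "twist": [0.005, -0.097, -0.451], "jaw": 0.06}
    - {"xyz": [0.0758, -0.009, 0.016], "twist": [0.005, -0.097, -0.451], "jaw": 0.06}
    - {"xyz": [0.0758, -0.009, 0.016], "twist": [0.005, -0.097, -0.451], "jaw": 0.06}
    - {"xyz": [0.0758, -0.004, 0.035], "twist": [0.005, -0.097, -0.451], "jaw": 0.06}
    - {"xyz": [0.0758, -0.001, 0.05], "twist": [0.005, -0.097, -0.451], "jaw": 0.06}
    - {"xyz": [0.0758, -0.001, 0.053], "twist": [0.005, -0.097, -0.451], "jaw": 0.06}
    - {"xyz": [0.0758, -0.001, 0.053], "twist": [0.005, -0.097, -0.451], "jaw": 0.06}

```text
clock: 5.12
tcp_pos: [0.6429, -0.0095, 0.0131]
orientation: [-0.101, 0.937, 0.331, -0.037]
wrist_force: [0.6, 0.4, 0.5]
finger_gap: 0.0054
```

```bash
python3 - <<'E'
from h import *
look();where();plan((-152,-61,5,26,12),(-140,-55,5,26,12),(-100,-35.5,5,26,12),(-56,-14.3,5,26,12))
E
```

```text
blob [275.5 224.9] [10 11 88] tray 31.3 1.4
t 5.1667 tray tcp -145.9653296893738 -59.90769526517896 6.308709707283414 F [ 0.7  1.  -0.1] gap 0.0051098230805892075 q [-0.2   0.7   0.11  1.14  0.13  0.68]
(-152, -61, 5, 26) xyz [-0.0017  0.006   0.    ] twist [-0.005  0.003  0.006] dist 0.006
(-140, -55, 5, 26) xyz [-0.0017 -0.0071  0.0029] twist [-0.005  0.003  0.006] dist 0.008
(-100, -35.5, 5, 26) xyz [-0.0014 -0.0506  0.0123] twist [-0.005  0.003  0.006] dist 0.052
(-56, -14.3, 5, 26) xyz [-0.0009 -0.0983  0.0227] twist [-0.005  0.003  0.006] dist 0.101
```

servo_tool:
  targets:
    - {"xyz": [-0.0016, -0.005, 0.0025], "twist": [-0.004, 0.003, 0.006], "jaw": 0.06}
    - {"xyz": [-0.0016, -0.012, 0.004], "twist": [-0.004, 0.003, 0.006], "jaw": 0.06}
    - {"xyz": [-0.0015, -0.02, 0.0058], "twist": [-0.004, 0.003, 0.006], "jaw": 0.06}
    - {"xyz": [-0.0015, -0.028, 0.0075], "twist": [-0.004, 0.003, 0.006], "jaw": 0.06}
    - {"xyz": [-0.0015, -0.036, 0.0092], "twist": [-0.004, 0.003, 0.006], "jaw": 0.06}
    - {"xyz": [-0.0014, -0.044, 0.0109], "twist": [-0.004, 0.003, 0.006], "jaw": 0.06}
    - {"xyz": [-0.0014, -0.052, 0.0126], "twist": [-0.004, 0.003, 0.006], "jaw": 0.06}
    - {"xyz": [-0.0013, -0.06, 0.0143], "twist": [-0.004, 0.003, 0.006], "jaw": 0.06}
    - {"xyz": [-0.0012, -0.068, 0.016], "twist": [-0.004, 0.003, 0.006], "jaw": 0.06}
    - {"xyz": [-0.0011, -0.076, 0.0178], "twist": [-0.004, 0.003, 0.006], "jaw": 0.06}
    - {"xyz": [-0.001, -0.084, 0.0196], "twist": [-0.004, 0.003, 0.006], "jaw": 0.06}
    - {"xyz": [-0.001, -0.088, 0.0204], "twist": [-0.004, 0.003, 0.006], "jaw": 0.06}

```text
clock: 6.17
tcp_pos: [0.586, 0.0602, 0.0132]
orientation: [-0.099, 0.939, 0.328, -0.034]
wrist_force: [0.8, -0.6, -0.4]
finger_gap: 0.0052
```

```bash
python3 - <<'E'
from h import *
look();where();plan((-64,-17,5,26,12),(-82,-26,5,26,12),(-90,-7,8,3,12))
E
```

```text
t 6.2167 tray tcp -64.7415117532255 -18.52577211005564 5.25293850201718 F [-0.3  0.1 -0.5] gap 0.00504509392485525 q [-0.11  0.59 -0.1   1.03  0.15  0.78]
(-64, -17, 5, 26) xyz [-0.001  -0.0013  0.0005] twist [-0.    -0.     0.001] dist 0.002
(-82, -26, 5, 26) xyz [-0.0009  0.0184 -0.0037] twist [-0.    -0.     0.001] dist 0.019
(-90, -7, 8, 3) xyz [-0.0214  0.0167 -0.0064] twist [-0.001  0.083  0.394] dist 0.028
```

servo_tool:
  targets:
    - {"xyz": [0, 0.015, -0.004], "twist": [0, 0, 0], "jaw": 0.0}
    - {"xyz": [0, 0.04, -0.025], "twist": [0, 0.02, 0.1], "jaw": 0.0}
    - {"xyz": [-0.01, 0.07, -0.055], "twist": [0, 0.04, 0.2], "jaw": 0.0}
    - {"xyz": [-0.02, 0.09, -0.06], "twist": [0, 0.06, 0.3], "jaw": 0.0}
    - {"xyz": [-0.025, 0.09, -0.06], "twist": [0, 0.083, 0.394], "jaw": 0.0}
    - {"xyz": [-0.025, 0.09, -0.06], "twist": [0, 0.083, 0.394], "jaw": 0.0}
    - {"xyz": [-0.025, 0.09, -0.06], "twist": [0, 0.083, 0.394], "jaw": 0.0}

```text
clock: 6.8
tcp_pos: [0.6294, -0.0355, 0.0532]
orientation: [-0.104, 0.985, 0.134, -0.014]
wrist_force: [0.2, -0.2, 0.6]
finger_gap: 0.0002
```

```bash
python3 - <<'E'
from h import *
look("pics/v4.png");where();plan((-85,-7,40,3,12),(-85,-7,5,3,12))
E
```

```text
blob [309.9 216.5] [10 10 77] tray -45.1 -7.1
blob [275.6 225. ] [10 11 86] tray 31.1 1.6
blob [341.6 238.8] [11 11 90] tray -106.7 50.5
blob [316.8 259.7] [ 9  9 66] tray -47.9 87.7
t 6.9 tray tcp -166.72839857734795 -40.79287079510182 44.928667584032794 F [-0.2 -0.1 -0.2] gap -0.0003666456788986958 q [-0.27  0.59  0.02  1.1   0.18  1.02]
(-85, -7, 40, 3) xyz [-0.0293 -0.0806  0.0222] twist [-0.     0.001  0.002] dist 0.089
(-85, -7, 5, 3) xyz [-0.0293 -0.0733  0.0564] twist [-0.     0.001  0.002] dist 0.097
```

View pics/v4.png

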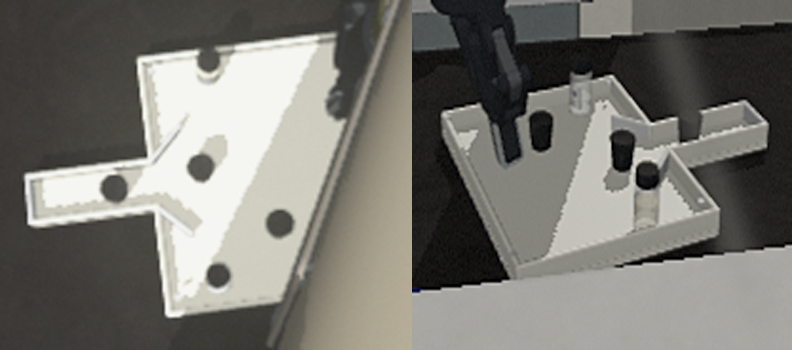

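Stopper B stands upright at (200,167) in the left panel, which is tray (-45,-7) mm. I come in behind it at a yaw of 6°.

```bash
python3 - <<'E'
from h import *
plan((-84,-11,40,6,12),(-84,-11,5,6,12))
E
```

```text
(-84, -11, 40, 6) xyz [-0.0253 -0.0813  0.0224] twist [-0.   -0.01 -0.05] dist 0.088
(-84, -11, 5, 6) xyz [-0.0253 -0.074   0.0566] twist [-0.   -0.01 -0.05] dist 0.097
```

servo_tool:
  targets:
    - {"xyz": [-0.0253, -0.04, 0.012], "twist": [0, -0.01, -0.05], "jaw": 0.03}
    - {"xyz": [-0.0253, -0.074, 0.021], "twist": [0, -0.01, -0.05], "jaw": 0.03}
    - {"xyz": [-0.0253, -0.074, 0.04], "twist": [0, -0.01, -0.05], "jaw": 0.03}
    - {"xyz": [-0.0253, -0.074, 0.055], "twist": [0, -0.01, -0.05], "jaw": 0.03}
    - {"xyz": [-0.0253, -0.074, 0.055], "twist": [0, -0.01, -0.05], "jaw": 0.03}
    - {"xyz": [-0.0253, -0.074, 0.055], "twist": [0, -0.01, -0.05], "jaw": 0.03}

```text
clock: 7.4
tcp_pos: [0.5823, 0.0404, 0.0141]
orientation: [-0.103, 0.981, 0.16, -0.017]
wrist_force: [0.5, -0.7, -0.3]
finger_gap: 0.0027
```

```bash
python3 - <<'E'
from h import *
look();where();plan((-68,-9.4,5,6,12),(-25,-4.5,5,6,12),(8,-1.5,5,4,12),(14,-1.5,5,4,12))
E
```

```text
blob [275.5 224.9] [10 11 87] tray 31.2 1.5
t 7.45 tray tcp -84.52288779380099 -11.690502210084295 6.929549718152472 F [-0.  -0.1  1. ] gap 0.002895707589322627 q [-0.17  0.54 -0.18  0.95  0.18  1.07]
(-68, -9.4, 5, 6) xyz [-0.0006 -0.0159  0.0054] twist [ 0.    -0.001 -0.   ] dist 0.017
(-25, -4.5, 5, 6) xyz [-0.001  -0.0582  0.0143] twist [ 0.    -0.001 -0.   ] dist 0.06
(8, -1.5, 5, 4) xyz [-0.0005 -0.0906  0.0212] twist [0.    0.006 0.034] dist 0.093
(14, -1.5, 5, 4) xyz [ 0.0001 -0.0965  0.0225] twist [0.    0.006 0.034] dist 0.099
```

servo_tool:
  targets:
    - {"xyz": [-0.0006, -0.009, 0.0035], "twist": [0, 0, 0], "jaw": 0.03}
    - {"xyz": [-0.0006, -0.017, 0.0053], "twist": [0, 0, 0], "jaw": 0.03}
    - {"xyz": [-0.0008, -0.025, 0.007], "twist": [0, 0, 0], "jaw": 0.03}
    - {"xyz": [-0.0008, -0.033, 0.0087], "twist": [0, 0, 0], "jaw": 0.03}
    - {"xyz": [-0.001, -0.041, 0.0104], "twist": [0, 0, 0], "jaw": 0.03}
    - {"xyz": [-0.001, -0.049, 0.0122], "twist": [0, 0, 0], "jaw": 0.03}
    - {"xyz": [-0.001, -0.057, 0.014], "twist": [0, 0.001, 0.005], "jaw": 0.0}
    - {"xyz": [-0.001, -0.065, 0.0157], "twist": [0, 0.002, 0.01], "jaw": 0.0}
    - {"xyz": [-0.0008, -0.073, 0.0174], "twist": [0, 0.004, 0.02], "jaw": 0.0}
    - {"xyz": [-0.0006, -0.081, 0.0191], "twist": [0, 0.006, 0.034], "jaw": 0.0}
    - {"xyz": [-0.0005, -0.089, 0.0208], "twist": [0, 0.006, 0.034], "jaw": 0.0}
    - {"xyz": [-0.0005, -0.091, 0.0212], "twist": [0, 0.006, 0.034], "jaw": 0.0}

```text
clock: 8.45
tcp_pos: [0.5527, 0.1288, 0.013]
orientation: [-0.104, 0.984, 0.142, -0.015]
wrist_force: [0.6, -0.6, -0.5]
finger_gap: 0.0001
```

servo_tool:
  targets:
    - {"xyz": [0, 0.01, -0.002], "twist": [0, 0, 0], "jaw": 0}
    - {"xyz": [0, 0.03, -0.01], "twist": [0, 0, 0], "jaw": 0}
    - {"xyz": [0, 0.05, -0.04], "twist": [0, 0, 0], "jaw": 0}
    - {"xyz": [0, 0.08, -0.07], "twist": [0, 0, 0], "jaw": 0}
    - {"xyz": [0, 0.115, -0.075], "twist": [0, 0, 0], "jaw": 0}
    - {"xyz": [0, 0.15, -0.075], "twist": [0, 0, 0], "jaw": 0}
    - {"xyz": [0, 0.165, -0.075], "twist": [0, 0, 0], "jaw": 0}
    - {"xyz": [0, 0.165, -0.075], "twist": [0, 0, 0], "jaw": 0}

```text
clock: 9.12
tcp_pos: [0.6043, -0.0469, 0.051]
orientation: [-0.103, 0.985, 0.139, -0.015]
wrist_force: [0.2, -0.1, -0.5]
finger_gap: 0.0002
```

```bash
python3 - <<'E'
from h import *
look("pics/v5.png");where();plan((-139,74,45,-38,12),(-139,74,5,-38,12))
E
```

```text
blob [270.2 226.1] [ 21  13 183] tray 42.9 2.4
blob [341.6 238.9] [10 11 89] tray -106.5 50.5
blob [316.9 259.7] [ 9  9 63] tray -48.1 87.6
t 9.2167 tray tcp -169.56192745171074 -12.753244686378252 43.39960379057687 F [-0.9  0.1  0.2] gap -0.0002064507724080994 q [-0.29  0.56 -0.06  1.08  0.18  0.98]
(-139, 74, 45, -38) xyz [-0.0846 -0.0357  0.0061] twist [-0.001  0.153  0.713] dist 0.092
(-139, 74, 5, -38) xyz [-0.0845 -0.0273  0.0452] twist [-0.001  0.153  0.713] dist 0.1
```

View pics/v5.png

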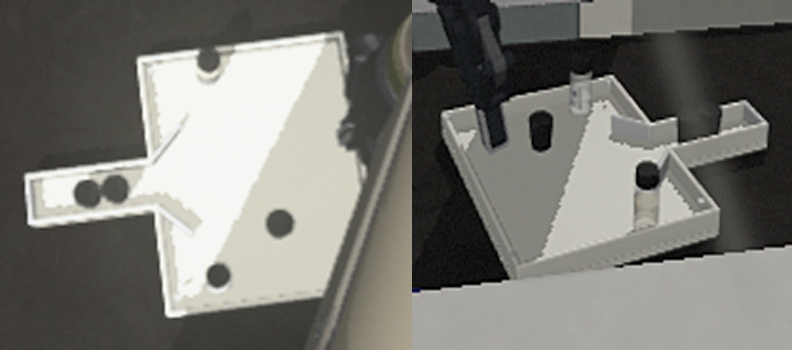

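Two stoppers are in the slot, centres at about x = 31 and 55 mm. Now C at (-107,50).

servo_tool:
  targets:
    - {"xyz": [-0.083, -0.036, 0.006], "twist": [0, 0.145, 0.68], "jaw": 0.06}
    - {"xyz": [-0.083, -0.036, 0.006], "twist": [0, 0.145, 0.68], "jaw": 0.06}
    - {"xyz": [-0.083, -0.036, 0.006], "twist": [0, 0.145, 0.68], "jaw": 0.06}
    - {"xyz": [-0.083, -0.036, 0.006], "twist": [0, 0.145, 0.68], "jaw": 0.06}
    - {"xyz": [-0.083, -0.036, 0.006], "twist": [0, 0.145, 0.68], "jaw": 0.06}
    - {"xyz": [-0.083, -0.036, 0.006], "twist": [0, 0.145, 0.68], "jaw": 0.06}
    - {"xyz": [-0.083, -0.03, 0.026], "twist": [0, 0.145, 0.68], "jaw": 0.06}
    - {"xyz": [-0.083, -0.028, 0.0435], "twist": [0, 0.145, 0.68], "jaw": 0.06}
    - {"xyz": [-0.083, -0.028, 0.0435], "twist": [0, 0.145, 0.68], "jaw": 0.06}
    - {"xyz": [-0.083, -0.028, 0.0435], "twist": [0, 0.145, 0.68], "jaw": 0.06}

```text
clock: 10.05
tcp_pos: [0.5118, -0.029, 0.0148]
orientation: [-0.103, 0.974, -0.201, 0.02]
wrist_force: [-0.9, 0.7, -0.2]
finger_gap: 0.0048
```

```bash
python3 - <<'E'
from h import *
look();where();plan((-131,68,5,-36,12),(-64,19.7,5,-36,12))
E
```

```text
blob [270.2 226. ] [ 21  13 184] tray 42.9 2.3
blob [341.6 238.8] [11 11 90] tray -106.7 50.5
blob [316.9 259.7] [ 9  9 63] tray -48.1 87.6
t 10.1 tray tcp -136.9571533451494 72.08289933800083 7.62523664841806 F [ 0.2 -0.1 -0.1] gap 0.005164627178488879 q [-0.34  0.35 -0.51  0.71  0.21  1.64]
(-131, 68, 5, -36) xyz [-0.0002 -0.0065  0.0041] twist [-0.     0.001  0.002] dist 0.008
(-64, 19.7, 5, -36) xyz [-0.0003 -0.0873  0.0213] twist [-0.     0.001  0.002] dist 0.09
```

servo_tool:
  targets:
    - {"xyz": [0, -0.007, 0.0042], "twist": [0, 0, 0.002], "jaw": 0.06}
    - {"xyz": [0, -0.014, 0.0057], "twist": [0, 0, 0.002], "jaw": 0.06}
    - {"xyz": [0, -0.022, 0.0074], "twist": [0, 0, 0.002], "jaw": 0.06}
    - {"xyz": [0, -0.03, 0.0091], "twist": [0, 0, 0.002], "jaw": 0.06}
    - {"xyz": [0, -0.038, 0.0108], "twist": [0, 0, 0.002], "jaw": 0.06}
    - {"xyz": [0, -0.046, 0.0125], "twist": [0, 0, 0.002], "jaw": 0.06}
    - {"xyz": [0, -0.054, 0.0142], "twist": [0, 0, 0.002], "jaw": 0.06}
    - {"xyz": [0, -0.062, 0.0159], "twist": [0, 0, 0.002], "jaw": 0.06}
    - {"xyz": [0, -0.07, 0.0176], "twist": [0, 0, 0.002], "jaw": 0.06}
    - {"xyz": [0, -0.078, 0.0193], "twist": [0, 0, 0.002], "jaw": 0.06}
    - {"xyz": [0, -0.085, 0.0208], "twist": [0, 0, 0.002], "jaw": 0.06}
    - {"xyz": [0, -0.088, 0.0214], "twist": [0, 0, 0.002], "jaw": 0.06}

```text
clock: 11.1
tcp_pos: [0.5499, 0.0533, 0.0127]
orientation: [-0.102, 0.974, -0.203, 0.021]
wrist_force: [-0.1, -0.0, -1.0]
finger_gap: 0.0051
```

servo_tool:
  targets:
    - {"xyz": [0, 0.012, -0.003], "twist": [0, 0, 0], "jaw": 0}
    - {"xyz": [0, 0.035, -0.015], "twist": [0, 0, -0.1], "jaw": 0}
    - {"xyz": [0.01, 0.06, -0.04], "twist": [0, -0.04, -0.2], "jaw": 0}
    - {"xyz": [0.02, 0.085, -0.055], "twist": [0, -0.06, -0.3], "jaw": 0}
    - {"xyz": [0.03, 0.1, -0.055], "twist": [0, -0.08, -0.4], "jaw": 0}
    - {"xyz": [0.03, 0.1, -0.055], "twist": [0, -0.105, -0.5], "jaw": 0}
    - {"xyz": [0.03, 0.1, -0.055], "twist": [0, -0.105, -0.5], "jaw": 0}
    - {"xyz": [0.03, 0.1, -0.055], "twist": [0, -0.105, -0.5], "jaw": 0}

```text
clock: 11.77
tcp_pos: [0.5329, -0.0605, 0.0454]
orientation: [-0.104, 0.993, 0.048, -0.005]
wrist_force: [0.4, 0.1, -0.4]
finger_gap: -0.0002
```

```bash
python3 - <<'E'
from h import *
look("pics/v6.png");where();plan((-84,9,40,-7,12),(-84,9,5,-7,12))
E
```

```text
blob [311.3 222.4] [10 10 80] tray -46.4 6.2
blob [270.2 226.1] [ 21  13 183] tray 42.9 2.4
blob [316.9 259.7] [ 9  9 63] tray -48.1 87.6
t 11.8667 tray tcp -170.35193241458757 59.469200407806014 37.41137209441759 F [-0.1  0.7 -0.3] gap 3.6554188122021654e-06 q [-0.37  0.43 -0.29  0.95  0.19  1.1 ]
(-84, 9, 40, -7) xyz [ 0.0397 -0.0903  0.0166] twist [-0.     0.     0.001] dist 0.1
(-84, 9, 5, -7) xyz [ 0.0397 -0.0831  0.0508] twist [-0.     0.     0.001] dist 0.105
```

View pics/v6.png

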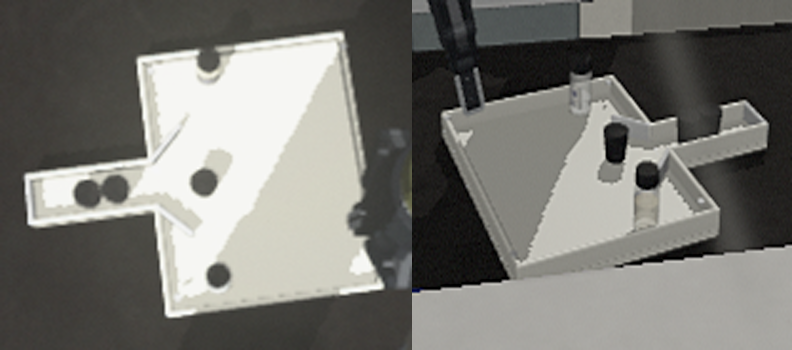

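C stands upright at (203,182) in the left panel, tray (-46,6) mm. I come in behind it.

servo_tool:
  targets:
    - {"xyz": [0.039, -0.04, 0.008], "twist": [0, 0, 0.001], "jaw": 0.03}
    - {"xyz": [0.039, -0.07, 0.013], "twist": [0, 0, 0.001], "jaw": 0.03}
    - {"xyz": [0.039, -0.083, 0.018], "twist": [0, 0, 0.001], "jaw": 0.03}
    - {"xyz": [0.039, -0.083, 0.035], "twist": [0, 0, 0.001], "jaw": 0.03}
    - {"xyz": [0.039, -0.083, 0.0495], "twist": [0, 0, 0.001], "jaw": 0.03}
    - {"xyz": [0.039, -0.083, 0.0495], "twist": [0, 0, 0.001], "jaw": 0.03}
    - {"xyz": [0.039, -0.083, 0.0495], "twist": [0, 0, 0.001], "jaw": 0.03}

```text
clock: 12.45
tcp_pos: [0.5613, 0.036, 0.014]
orientation: [-0.104, 0.993, 0.049, -0.006]
wrist_force: [-0.1, 0.2, -0.1]
finger_gap: 0.0025
```

```bash
python3 - <<'E'
from h import *
look();where();plan((-70,8.5,5,-6,12),(-25,4,5,-6,12),(5,1,5,-4,12),(8,1,5,-4,12))
E
```

```text
blob [270.1 226. ] [ 21  13 185] tray 42.9 2.3
t 12.5 tray tcp -84.17608594188982 9.780638689568464 6.749383987968907 F [ 0.6 -0.1 -0. ] gap 0.0027056407407668468 q [-0.19  0.48 -0.29  0.86  0.2   1.28]
(-70, 8.5, 5, -6) xyz [-0.0004 -0.0136  0.0047] twist [ 0.    -0.003 -0.015] dist 0.014
(-25, 4, 5, -6) xyz [-0.0013 -0.0578  0.0141] twist [ 0.    -0.003 -0.015] dist 0.059
(5, 1, 5, -4) xyz [-0.0019 -0.0873  0.0203] twist [ 0.    -0.011 -0.049] dist 0.09
(8, 1, 5, -4) xyz [-0.0023 -0.0902  0.0209] twist [ 0.    -0.011 -0.049] dist 0.093
```

servo_tool:
  targets:
    - {"xyz": [-0.0004, -0.008, 0.0035], "twist": [0, -0.003, -0.015], "jaw": 0.03}
    - {"xyz": [-0.0004, -0.016, 0.0052], "twist": [0, -0.003, -0.015], "jaw": 0.03}
    - {"xyz": [-0.0006, -0.024, 0.0069], "twist": [0, -0.003, -0.015], "jaw": 0.03}
    - {"xyz": [-0.0008, -0.032, 0.0086], "twist": [0, -0.003, -0.015], "jaw": 0.03}
    - {"xyz": [-0.001, -0.04, 0.0103], "twist": [0, -0.003, -0.015], "jaw": 0.03}
    - {"xyz": [-0.0012, -0.048, 0.012], "twist": [0, -0.003, -0.015], "jaw": 0.03}
    - {"xyz": [-0.0014, -0.056, 0.0137], "twist": [0, -0.004, -0.02], "jaw": 0}
    - {"xyz": [-0.0015, -0.064, 0.0154], "twist": [0, -0.006, -0.028], "jaw": 0}
    - {"xyz": [-0.0017, -0.072, 0.0171], "twist": [0, -0.008, -0.038], "jaw": 0}
    - {"xyz": [-0.0019, -0.079, 0.0186], "twist": [0, -0.011, -0.049], "jaw": 0}
    - {"xyz": [-0.0019, -0.085, 0.0199], "twist": [0, -0.011, -0.049], "jaw": 0}
    - {"xyz": [-0.0019, -0.088, 0.0205], "twist": [0, -0.011, -0.049], "jaw": 0}

```text
clock: 13.5
tcp_pos: [0.5521, 0.1257, 0.0127]
orientation: [-0.104, 0.992, 0.074, -0.008]
wrist_force: [0.5, 0.6, 0.3]
finger_gap: -0.0002
```

servo_tool:
  targets:
    - {"xyz": [0, 0, 0], "twist": [0, 0, 0], "jaw": 0}
    - {"xyz": [0, 0.01, -0.002], "twist": [0, 0, 0], "jaw": 0}
    - {"xyz": [0, 0.03, -0.01], "twist": [0, 0, 0], "jaw": 0}
    - {"xyz": [0, 0.05, -0.04], "twist": [0, 0, 0], "jaw": 0}
    - {"xyz": [0, 0.08, -0.07], "twist": [0, 0, 0], "jaw": 0}
    - {"xyz": [0, 0.115, -0.08], "twist": [0, 0, 0], "jaw": 0}
    - {"xyz": [0, 0.15, -0.08], "twist": [0, 0, 0], "jaw": 0}
    - {"xyz": [0, 0.165, -0.08], "twist": [0, 0, 0], "jaw": 0}
    - {"xyz": [0, 0.165, -0.08], "twist": [0, 0, 0], "jaw": 0}
    - {"xyz": [0, 0.165, -0.08], "twist": [0, 0, 0], "jaw": 0}

```text
clock: 14.33
tcp_pos: [0.578, -0.0525, 0.0561]
orientation: [-0.105, 0.992, 0.073, -0.008]
wrist_force: [-0.4, -0.3, -0.4]
finger_gap: -0.0002
```

```bash
python3 - <<'E'
from h import *
look("pics/v7.png");where()
E
```

```text
blob [316.9 259.7] [ 9  9 63] tray -48.1 87.6
t 14.4333 tray tcp -171.50619481173413 13.239159897719693 48.43239554583111 F [ 0.5 -0.3 -0.5] gap 0.000459021666669592 q [-0.32  0.49 -0.15  1.03  0.19  1.09]
```

View pics/v7.png

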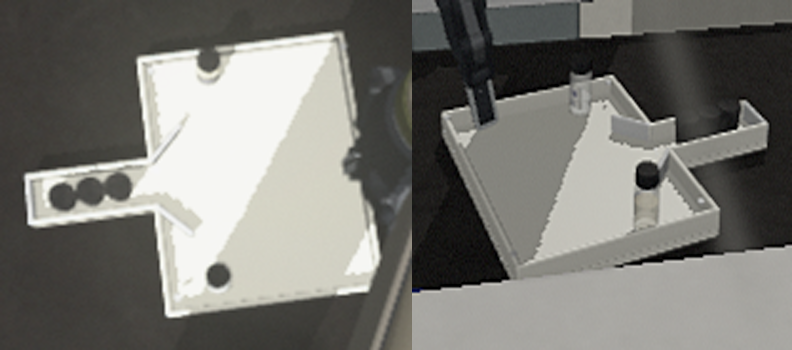

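All three discs sit in the slot at left-panel (62,197), (91,191) and (119,187), centres at about x = 75, 51 and 27 mm. Both vials stand where they began and the gripper hangs clear. Handing in.

```bash
python3 -c "
from workcell import env
print(env.hand_in())"
```

```text
the job is handed in; nothing more can be done
None
```

I pushed all three stoppers through the gate into the slot with the shut, slightly tilted fingertips. The middle one went first, then the one at −y, then the one at +y. The job was handed in at about 14.4 s of the 72 s allowed.

- **Stoppers:** the last picture shows them in a row at about x = 27, 51 and 75 mm past the gate, between the slot walls. I read those positions by eye from the picture. My blob finder gave no position for them, because the three touching discs merged into one blob above its size limit.
- **Uprightness:** the stoppers looked upright, with round tops of the usual size in the top view. I did not measure their tilt separately, and the slot wall hides most of them in the side view.
- **Vials:** vial_1 measured the same before and after, at tray (−48, 88) mm by the blob finder's stopper-height estimate, and it stands upright. vial_2 I could only check by eye; it looks unmoved and upright.
- **Robot:** the fingers hung about 48 mm above the deck, touching nothing, and wrist force readings stayed under about 2 N throughout.

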